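Open the mosaic tile box and park its lid under the desk riser

TASK

Open the wooden tile box: lift the pink lid straight off by its knob and set it down flat on the bench, knob up and without dropping it, in front of the low riser with the teal sides and clear top, knob still outside it, and let go. Then take hold of the lid by the sides of its near end instead of the knob, slide it into the riser until it is fully home against the back stop, and let go. Leave the box and the other things on the bench where they stand.

Things in the scene. Friction and masses are not known exactly. Their poses are not given: they have to be found in the camera images.
- lid: Loose pink slab lid 150 (x) x 60 (y) x 12 (z) mm with a round pale-wood knob at its centre: stem 18 mm diameter from 12 to 18 mm, head 30 mm diameter from 18 to 42 mm above the underside. Origin: centre of the underside, z up through the knob. 0.13 to 0.25 kg, the same either way round; starts in the box, its top flush with the rim, its long side along the box's x.
- tile_box: Open wooden box 170 (x) x 80 (y) x 66 (z) mm, walls 6 mm, loose, about 0.85 kg, coloured tiles inside. Origin: centre of its underside. The lid lies in its mouth on ledges 54 mm above the bench with 4 mm of play all round, so that only the knob can be gripped.
- riser: Low riser fixed to the bench: two teal side walls 8 mm thick and a teal-edged clear top plate, its upper face 52 mm up; 92 mm wide. The bay under it is 76 mm wide (y), 48 mm high, floored by the bench, open on the -x side, which faces roughly to the robot. Origin: on the bench, mid-width; front edge at x = -55 mm; near face of the teal stop bar (16 mm high) across the bay at x = +55 mm.
- lid_home (a point): Point on the bench in the bay, on its centre line, where the centre of the lid's underside comes when the lid rests against the stop bar (riser x = -20 mm). Same axes as the riser: +x runs into the bay. The lid's long side then lies along x and 40 mm of it sticks out of the front.
- spray_can: Bystander: white spray can, 48 mm diameter, 185 mm tall. Origin at the centre of its underside.
- water_bottle: Bystander: clear bottle with a blue cap, 62 mm diameter, 205 mm tall. Origin at the centre of its underside.
- glue_bottle: Bystander: small white bottle with an orange cap, 30 mm diameter, 75 mm tall, between the box and the riser. Origin at the centre of its underside.
- glue_tub: Bystander: open white tub, 52 mm diameter, 34 mm tall, between the box and the riser. Origin at the centre of its underside.
- glue_brush: Bystander: yellow brush 190 mm long lying on the bench.
- bead_jar: Bystander: amber jar with a steel cap, 68 mm diameter, 85 mm tall. Origin at the centre of its underside.
Things that resemble listed ones, but are neither listed nor needed, are in the scene too. What is shaped like the riser but green is not meant.

How it is judged:
By the outcome, as a careful person would: the job done as asked, in the order asked, and still so for the second after the job is handed in, with the robot touching nothing.
It also fails if it takes over 58 s, if anything falls off the work surface, if the arm or the gripper's body presses on something with over 40 N, if the wrist force passes 120 N, or if a joint passes its speed limit or range.

ROBOT

A 6-joint arm with a two-finger parallel gripper is mounted at the origin on the work surface. World frame = base frame: x ahead of the robot, y to its left, z up, the work surface at z = 0. Lengths are in m, angles in degrees, forces in N, time in s.
With the tool pointing down it reaches from about 0.275 to 0.75 m from the base axis. Payload 10.2 kg.
Tool frame: the origin (TCP) lies midway between the tips of the shut fingers; the grasp point (between the pads) lies 19 mm behind it; z points along the fingers, y is the line along which they close (so a half turn about z gives the same grasp; the last joint's range is limited). The gripper opens to 85 mm and grips with 20 to 120 N. Pads are 22 mm wide; open, the fingers measure 114 mm over their backs; the gripper's body (76 mm by 85 mm) begins 54 mm behind the grasp point. The pads swing forward as they close: fully open they stand 13 mm farther back than shut.
Start: joints at [-88.43, 17.928, 85.812, -0, 76.261, -12.8], TCP at [0.13, -0.509, 0.231] pointing down, gripper open.
Joint ranges: [-168.41, 168.41], [-55.51, 124.54], [10.69, 146.95], [-70.63, 250.63], [1, 178], [-165.06, 165.06]. Speed limits (degrees/s): [136.94, 136.94, 172.46, 180, 180, 180].

INTERFACE

Orientations are given as a 3x3 rotation matrix whose columns are the frame's x, y, z axes.
In Python, from bench import r gives the robot as it stands.
- The arm moves only by the shell command python3 -m crank 'ROWS' [OPENING] [FORCE]. ROWS is text: rows parted by semicolons, each of 4 numbers parted by spaces: the shift along the world's x, y, z in units of 30 mm (1.0 is 30 mm), then the turn about the world's z in degrees. In form: tx ty tz yaw; .... A call has 1 to 5 rows; each row shifts and turns the commanded pose from where the row before left it; what a row does not reach is not made up. A row lasts 1/12 s, in which the tool goes at most 41.7 mm and 7.16 degrees, less where a joint would pass 70% of its speed; a pose out of reach is approached as far as the arm can. A call is refused whole if a number of a shift passes 1 or a number of a turn 7.16, either way. A call with a gripper value outside its range is refused whole. OPENING is the opening, from 0 (shut) to 1 (fully open), set as the call begins (- or left out, the last holds). The fingers move at their own pace and stop on an object; FORCE is the grip in N (left out, the last holds). Time passes only in rows, so rows that do not move let the fingers close. It gives the time, the measured TCP pose, the force, the opening and the grip force at its end, in the units of the state.
- r.get_state(): the state, without advancing time (a new reading comes with each control period).
- r.get_image(name): name is "side" or "top"; returns a dict with "image" (480x640x3 uint8, blue, green, red), "mtx" (3x3 intrinsics, pixels), "R" (3x3) and "t" (3): a world point X has camera coordinates R X + t. Camera axes: x right, y down, z forward; pixel columns grow to the right and rows downward; lengths in m; the calibration is good to about 2 mm. A picture is of the moment at which its call begins. There is no depth.
- r.job_done(): hands the job in; it is judged then, once.
Trained networks look in a picture, given as the dict that the camera call returned (one of the last four; its "shot" number tells which), for a name from the list of things; names that differ only in an ending like _2 or _b are one class to them, and where a whole thing is asked for, a point or a joint stands for the part that bears it (a point fixed in the world has none). Each returns a list of dicts, best first, with "confidence" (0 to 1); they miss things now and then, are a little off and sometimes report something else, mostly with a low value. They report only what shows in the picture. A call takes as long as a camera call. They do not tell look-alikes from the thing itself.
- r.recognise(label, picture): "box" ([centre column, centre row, width, height] in pixels, round what is visible of it).
- r.tip_of(label, picture): "location" ([row, column] in pixels: a listed point, or the origin of a listed thing).
The state is a dict: "t": time; "q": joint angles; "dq": joint speeds; "joint_efforts": joint torques, N m; "position": TCP position; "ee_rot": TCP orientation; "contact_force": force on the tool from outside, world axes, zero at the start; "torque": the same for the moment, N m; "grip_width": opening from 0.0 (shut) to 1.0 (fully open); "finger_force": force on a finger pad.
Only numpy, scipy, OpenCV 4.12 (cv2) and the standard library are available. Lean on these libraries where they do the work, as an engineer would, in place of code of your own. Each camera call takes 0.05 s, during which the arm holds its last target. There are 200 camera calls.

## Working session

There is one attempt and no reset: what is moved stays moved. The work goes in short steps, Python scripts to look and compute and a shell command to move; the robot and the scene stay as the last step left them, time stands still between calls to the robot, and variables do not carry over. Pictures are saved under pics/ and viewed, at most 13 in all, crops included, and the job is handed in when it is done.

```bash
ls; mkdir -p pics; python3 - <<'E'
from bench import r
import cv2
for n in("top","side"):
    p=r.get_image(n); cv2.imwrite(f"pics/{n}0.png",p["image"])
    print(n,p["mtx"].tolist(),p["R"].round(4).tolist(),p["t"].round(4).tolist())
    for l in("lid","tile_box","riser","lid_home","glue_bottle","glue_tub","spray_can","water_bottle","bead_jar","glue_brush"):
        print(l,[(d["location"],round(d["confidence"],2)) for d in r.tip_of(l,p)][:3])
E
```

```text
pics
top [[576.5350388960322, 0.0, 331.67417930566205], [0.0, 576.5350388960322, 238.9361827642283], [0.0, 0.0, 1.0]] [[-0.0099, -0.9999, 0.0135], [-0.9903, 0.008, -0.139], [0.1389, -0.0147, -0.9902]] [-0.0191, 0.4367, 1.5942]
lid [([158.9, 389.2], 0.97)]
tile_box [([163.5, 384.3], 0.78)]
riser [([167.7, 248.4], 0.94), ([339.7, 211.1], 0.9), ([227.3, 327.6], 0.72)]
lid_home [([227.4, 324.2], 0.93), ([346.2, 211.4], 0.87), ([173.7, 246.5], 0.61)]
glue_bottle [([147.3, 323.8], 0.65)]
glue_tub [([166.2, 324.1], 0.53)]
spray_can [([179.5, 174.2], 0.71)]
water_bottle [([180.6, 466.9], 0.69)]
bead_jar [([240.2, 476.0], 0.95)]
glue_brush [([241.7, 179.9], 0.68), ([168.2, 325.9], 0.53)]
side [[547.4868734798121, 0.0, 318.5917000878087], [0.0, 547.4868734798121, 241.16540802476857], [0.0, 0.0, 1.0]] [[-0.8083, -0.5887, -0.0095], [-0.2948, 0.4186, -0.859], [0.5097, -0.6915, -0.5119]] [0.3545, 0.1931, 1.1686]
lid [([196.3, 298.2], 0.59)]
tile_box [([218.2, 293.1], 0.8)]
riser [([258.4, 307.2], 0.83), ([390.3, 339.8], 0.6), ([278.6, 199.4], 0.56)]
lid_home [([280.4, 203.5], 0.75), ([261.2, 313.6], 0.67)]
glue_bottle [([234.5, 238.8], 0.66)]
glue_tub [([238.7, 262.6], 0.64), ([360.3, 199.0], 0.37)]
spray_can []
water_bottle []
bead_jar []
glue_brush [([360.7, 197.1], 0.64)]
```

View pics/top0.png

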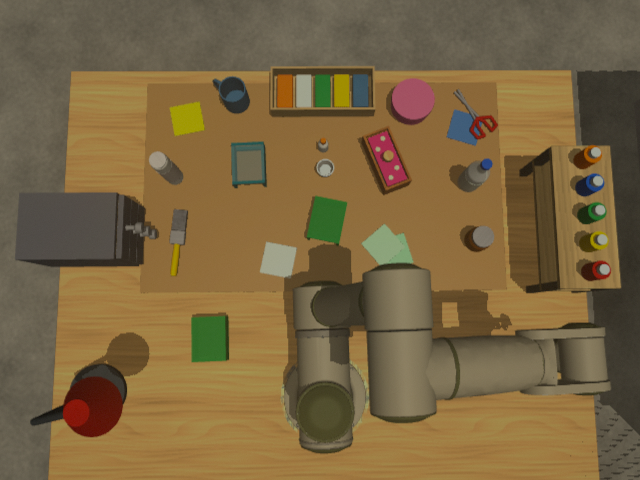

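View pics/side0.png

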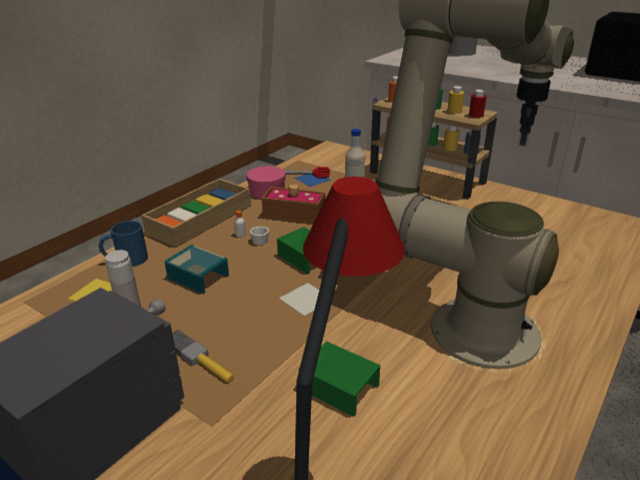

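The top picture shows the lid in the box at about (387,158) with its knob at (389,156), and the teal riser at (248,164). The glue bottle and tub are between them at (323,146) and (325,168), and green decoys are at (327,220) and (209,338). The side view agrees: riser (197,268), lid (293,197).

```bash
cat > h.py <<'E'
from bench import r
import cv2, numpy as np
def bp(p,uv,z):
    R,t=np.array(p["R"]),np.array(p["t"]); uv=np.atleast_2d(uv).astype(float)
    d=np.c_[uv,np.ones(len(uv))]@np.linalg.inv(p["mtx"]).T@R; c=-R.T@t
    return (c+d*((z-c[2])/d[:,2])[:,None])[:,:2]
def pr(p,X):
    return cv2.projectPoints(np.atleast_2d(X).astype(float),cv2.Rodrigues(np.array(p["R"]))[0],np.array(p["t"]),np.array(p["mtx"]),None)[0][:,0]
def rect(p,lo,hi,win,z):
    "min-area rectangle, in world mm/deg, of the hsv-masked pixels within window c0,r0,c1,r1"
    hsv=cv2.cvtColor(p["image"],cv2.COLOR_BGR2HSV); m=cv2.inRange(hsv,lo,hi)
    k=np.zeros_like(m); c0,r0,c1,r1=win; k[r0:r1,c0:c1]=m[r0:r1,c0:c1]
    k=cv2.morphologyEx(k,cv2.MORPH_OPEN,np.ones((2,2)))
    v,u=np.nonzero(k); w=bp(p,np.c_[u,v],z)*1000
    (c,s,a)=cv2.minAreaRect(w.astype(np.float32)); b=a if s[0]>s[1] else a-90
    return np.round(c,1),np.round(s,1),round((b+90)%180-90,1),len(u)
E
python3 - <<'E'
from h import *
p=r.get_image("top")
print("lid",rect(p,(160,120,80),(179,255,255),(350,115,425,205),.066))
print("riser",rect(p,(82,70,30),(105,255,255),(215,125,280,200),.05))
for uv,z in(((389.2,156.),.108),((389.2,158.9),.054),((248.4,167.7),0),((323.8,147.3),0),((324.1,166.2),0),((174.2,179.5),0),((476,240),0),((466.9,180.6),0),((384.3,163.5),0)): print(uv,bp(p,uv,z).round(3))
hsv=cv2.cvtColor(p["image"],cv2.COLOR_BGR2HSV)
print(hsv[150,234],hsv[180,250],hsv[145,248],hsv[130,376])
a=p["image"][120:205,215:425]; cv2.imwrite("pics/c1.png",cv2.resize(a,None,fx=3.8,fy=3.8,interpolation=cv2.INTER_CUBIC))
s=r.get_image("side")
a=s["image"][170:310,150:350]; cv2.imwrite("pics/c2.png",cv2.resize(a,None,fx=4,fy=4,interpolation=cv2.INTER_CUBIC))
print(r.get_state()["ee_rot"])
E
```

```text
lid (array([ 694.6, -194.8]), array([134.8, 227. ]), -17.6, 1019)
riser (array([651.3, 209.3]), array([117.1,  87.4]), 2.2, 117)
(389.2, 156.0) [[ 0.654 -0.182]]
(389.2, 158.9) [[ 0.661 -0.188]]
(248.4, 167.7) [[0.653 0.217]]
(323.8, 147.3) [[ 0.713 -0.003]]
(324.1, 166.2) [[ 0.656 -0.003]]
(174.2, 179.5) [[0.619 0.432]]
(476, 240) [[ 0.434 -0.439]]
(466.9, 180.6) [[ 0.61 -0.42]]
(384.3, 163.5) [[ 0.663 -0.18 ]]
[78 59 86] [56 39 97] [58 40 95] [ 16 164 132]
[[ 9.68712295e-01  2.48186400e-01 -1.55821476e-05]
 [ 2.48186400e-01 -9.68712295e-01 -1.90031952e-06]
 [-1.55662514e-05 -2.02641423e-06 -1.00000000e+00]]
```

View pics/c1.png

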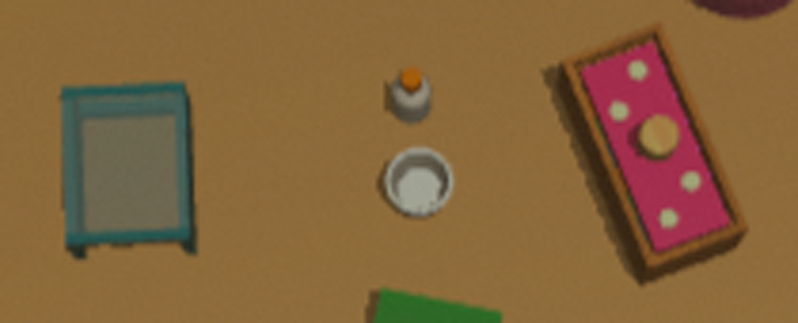

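The crop shows the lid's corners at (580,68), (657,40), (730,228) and (655,250), with the knob at (659,136). The riser's top corners are at (62,88), (185,84), (190,240) and (66,245), and it opens downward, towards the robot.

```bash
python3 - <<'E'
from h import *
p=r.get_image("top")
hsv=cv2.cvtColor(p["image"],cv2.COLOR_BGR2HSV)
m=cv2.inRange(hsv,(160,120,80),(179,255,255)); n,l,st,ce=cv2.connectedComponentsWithStats(m); 
for i in range(1,n):
  if st[i][4]>200:
    v,u=np.nonzero(l==i); print(st[i],cv2.minAreaRect((bp(p,np.c_[u,v],.066)*1000).astype(np.float32)))
f=lambda q:np.array(q)/3.8+[215,120]
L=bp(p,f([(580,68),(657,40),(730,228),(655,250)]),.066)*1000
K=bp(p,f([(62,88),(185,84),(190,240),(66,245)]),.052)*1000
for n,C in(("lid",L),("riser",K)):
  d=(C[0]+C[1]-C[2]-C[3])/2; w=(C[0]+C[3]-C[1]-C[2])/2
  print(n,C.round(0).tolist(),C.mean(0).round(1),np.linalg.norm(d),np.linalg.norm(w),np.degrees(np.arctan2(d[1],d[0])),np.degrees(np.arctan2(-w[0],w[1])))
m=cv2.inRange(hsv,(70,55,40),(110,255,255)); k=np.zeros_like(m);k[130:195,222:275]=m[130:195,222:275]
v,u=np.nonzero(k); print(len(u),u.min(),u.max(),cv2.minAreaRect((bp(p,np.c_[u,v],.052)*1000).astype(np.float32)))
E
```

```text
[ 392   79   42   45 1388] ((833.7101440429688, -258.8647766113281), (118.54508209228516, 121.72340393066406), 45.437679290771484)
[368 131  39  55 910] ((660.3858642578125, -180.51852416992188), (150.57174682617188, 60.77037811279297), 21.29254150390625)
lid [[719.0, -127.0], [741.0, -185.0], [597.0, -235.0], [580.0, -180.0]] [ 659.2 -181.8] 150.60070119012704 59.84845857658282 20.03327642547118 18.26906658182489
riser [[710.0, 260.0], [713.0, 168.0], [594.0, 163.0], [590.0, 255.0]] [651.9 211.5] 119.91695230401425 91.72514781134305 2.1813905648293934 1.7954569948555268
462 232 264 ((652.76806640625, 211.59054565429688), (121.27891540527344, 90.58321380615234), 0.8053154945373535)
```

View pics/c2.png

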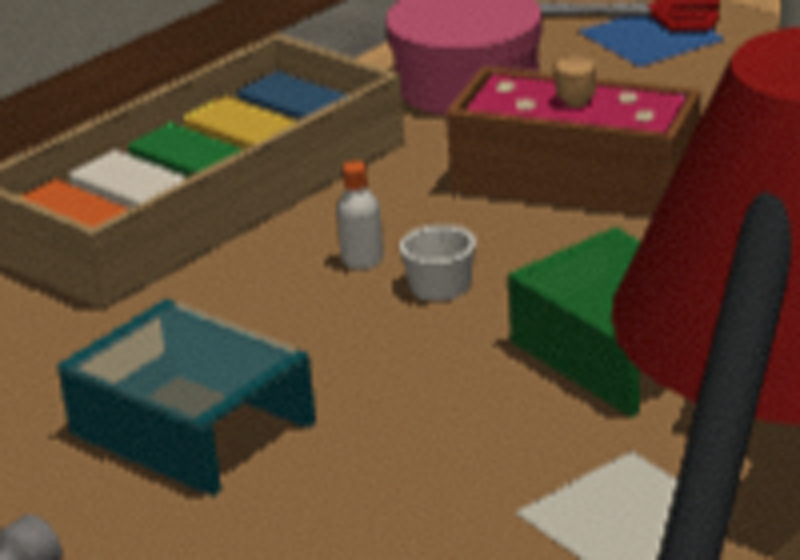

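The side crop confirms that the riser's mouth faces the robot and that its floor is clear. Estimates in mm are lid centre (660,-181) with yaw about 20°, and riser origin about (647,211) with yaw about 2°. Next I move above the knob.

```bash
python3 -m crank '.98 .6 0 0;.98 .6 0 0;.98 .6 0 0;.98 .6 0 0;.98 .6 0 0' 1 70; python3 -m crank '.98 .6 0 0;.98 .6 0 0;.98 .6 0 0;.98 .6 0 0;.98 .6 0 0';python3 -m crank '.98 .6 0 0;.98 .6 0 0;.98 .6 0 0;.98 .6 0 1;.98 .6 0 1'
```

```text
t: 1.67
position: [0.2785, -0.4175, 0.2314]
ee_rot: [[0.969, 0.248, 0.0], [0.248, -0.969, -0.0], [0.0, 0.0, -1.0]]
contact_force: [0.5, -0.7, -0.2]
grip_width: 0.998
finger_force: 0.0
t: 2.08
position: [0.4256, -0.3274, 0.2314]
ee_rot: [[0.969, 0.248, 0.0], [0.248, -0.969, -0.0], [0.0, 0.0, -1.0]]
contact_force: [0.0, -0.3, 0.4]
grip_width: 0.999
finger_force: 0.0
t: 2.5
position: [0.5726, -0.2374, 0.2313]
ee_rot: [[0.959, 0.283, 0.0], [0.283, -0.959, -0.0], [0.0, 0.0, -1.0]]
contact_force: [-0.4, -0.9, -0.2]
grip_width: 1.003
finger_force: 0.0
```

```bash
python3 -m crank '.97 .62 -.5 1;.97 .62 -.6 1;.96 .62 -.8 2;0 0 -.8 0;0 0 0 0'; python3 - <<'E'
from h import *
s=r.get_image("side"); p=r.get_image("top"); st=r.get_state(); print(st["position"])
a=s["image"][110:230,210:370]; b=p["image"][100:220,310:470]
cv2.imwrite("pics/c3.png",cv2.resize(np.hstack([a,b]),None,fx=2.5,fy=2.5,interpolation=cv2.INTER_CUBIC))
for q in(s,p): print(pr(q,[[.66,-.181,.096],[*st["position"]]]),[(d["location"],d["confidence"]) for d in r.tip_of("lid",q)])
E
```

```text
t: 2.92
position: [0.6571, -0.1807, 0.1442]
ee_rot: [[0.937, 0.35, -0.009], [0.35, -0.937, 0.004], [-0.007, -0.007, -1.0]]
contact_force: [-1.5, -0.1, -1.0]
grip_width: 1.003
finger_force: 0.0
[ 0.65778117 -0.18312974  0.15047727]
[[293.19767583 185.86024361]
 [293.6386668  168.30356641]] [([196.3, 293.1], 0.75)]
[[388.33603096 155.11711547]
 [391.41309958 150.14438815]] []
```

View pics/c3.png

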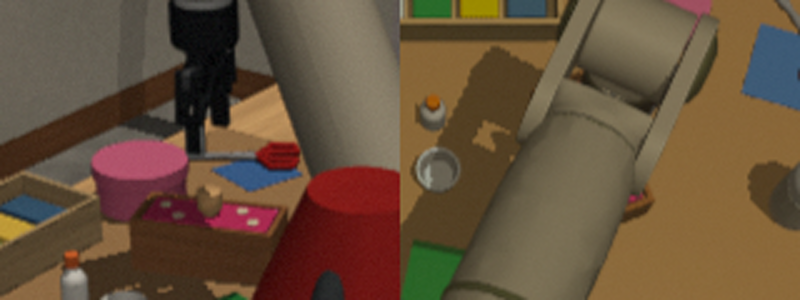

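The knob top appears at about (293.5,186) in the side view against a prediction of (293,186), so the estimate holds. Descending.

```bash
python3 -m crank '.05 .05 -.7 0;0 0 -.7 0;0 0 -.6 0;0 0 -.3 0;0 0 0 0'; python3 -m crank '0 0 -.25 0;0 0 0 0' 
```

```text
t: 3.53
position: [0.659, -0.1819, 0.081]
ee_rot: [[0.938, 0.347, -0.001], [0.347, -0.938, 0.001], [-0.001, -0.001, -1.0]]
contact_force: [-0.4, -0.5, -0.4]
grip_width: 0.998
finger_force: 0.0
t: 3.7
position: [0.6598, -0.1818, 0.0744]
ee_rot: [[0.938, 0.348, 0.001], [0.348, -0.938, -0.0], [0.001, 0.001, -1.0]]
contact_force: [-0.2, -0.1, 0.3]
grip_width: 1.001
finger_force: 0.0
```

```bash
python3 -m crank '0 0 -.1 0;0 0 0 0;0 0 0 0;0 0 0 0;0 0 0 0' 0 70;python3 -m crank '0 0 0 0;0 0 0 0;0 0 0 0;0 0 0 0;0 0 0 0'
```

```text
t: 4.12
position: [0.66, -0.1815, 0.0717]
ee_rot: [[0.937, 0.348, 0.001], [0.348, -0.937, -0.001], [0.001, 0.001, -1.0]]
contact_force: [2.2, 0.3, 0.5]
grip_width: 0.327
finger_force: 69.0
t: 4.53
position: [0.66, -0.1815, 0.0716]
ee_rot: [[0.937, 0.348, 0.001], [0.348, -0.937, -0.001], [0.001, 0.001, -1.0]]
contact_force: [0.0, -0.7, 6.5]
grip_width: 0.329
finger_force: 69.4
```

```bash
python3 -m crank '0 0 .3 0;0 0 .4 0;0 0 .4 0;0 0 .5 0;0 0 .5 0'; python3 -m crank '0 0 .5 0;0 0 .4 0;0 0 0 0'; python3 - <<'E'
from h import *
s=r.get_image("side")
a=s["image"][100:250,190:390]
cv2.imwrite("pics/c4.png",cv2.resize(a,None,fx=4,fy=4,interpolation=cv2.INTER_CUBIC))
E
```

```text
t: 4.95
position: [0.6596, -0.1813, 0.1355]
ee_rot: [[0.937, 0.348, 0.0], [0.348, -0.937, -0.0], [0.0, 0.0, -1.0]]
contact_force: [0.3, 0.3, -2.5]
grip_width: 0.328
finger_force: 69.1
t: 5.2
position: [0.6606, -0.1817, 0.1647]
ee_rot: [[0.937, 0.348, 0.005], [0.348, -0.937, -0.002], [0.004, 0.004, -1.0]]
contact_force: [1.1, 0.4, -0.9]
grip_width: 0.331
finger_force: 69.1
```

View pics/c4.png

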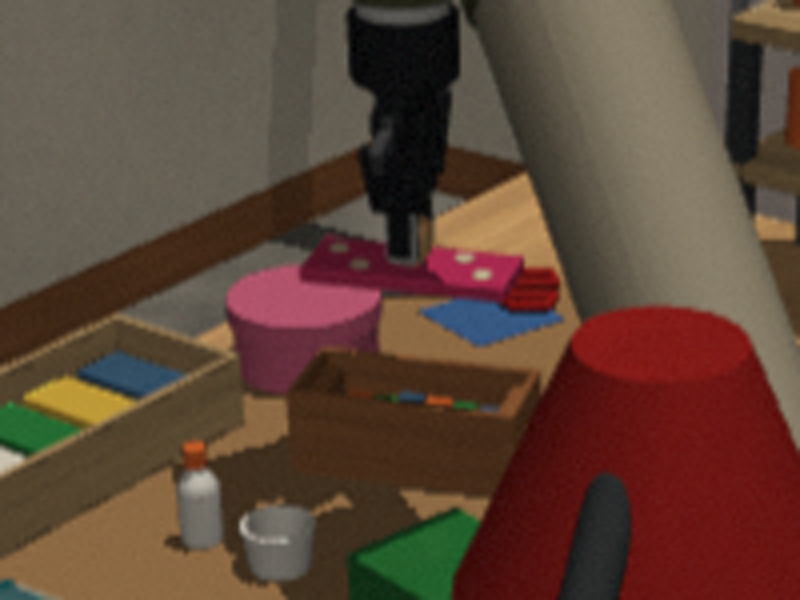

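The side view shows the lid lifted level at about crop (410,265), with the box undisturbed. Carrying it to in front of the riser.

```bash
python3 -m crank '-.1 .5 0 -.5;-.4 .92 0 -1.4;-.4 .92 0 -1.4;-.4 .92 0 -1.4;-.4 .92 0 -1.4'; python3 -m crank '-.4 .92 0 -1.4;-.4 .92 0 -1.4;-.4 .92 0 -1.4;-.4 .92 0 -1.4;-.4 .92 0 -1.4';python3 -m crank '-.4 .92 0 -1.4;-.4 .92 0 -1.4;-.4 .92 0 -1.4;-.3 .92 0 -1.2;-.1 .5 0 0';python3 -m crank '0 0 0 0;0 0 0 0'
```

```text
t: 5.67
position: [0.6074, -0.0547, 0.1598]
ee_rot: [[0.97, 0.245, -0.002], [0.245, -0.97, 0.001], [-0.002, -0.001, -1.0]]
contact_force: [0.5, 0.8, -0.3]
grip_width: 0.329
finger_force: 69.2
t: 6.08
position: [0.5474, 0.0833, 0.1601]
ee_rot: [[0.992, 0.125, -0.002], [0.125, -0.992, 0.0], [-0.002, -0.0, -1.0]]
contact_force: [0.2, 0.2, -1.6]
grip_width: 0.326
finger_force: 69.2
t: 6.5
position: [0.4987, 0.2098, 0.1602]
ee_rot: [[0.999, 0.033, -0.002], [0.033, -0.999, 0.0], [-0.002, -0.0, -1.0]]
contact_force: [-0.1, 0.1, -2.5]
grip_width: 0.327
finger_force: 69.3
t: 6.67
position: [0.5002, 0.2077, 0.1602]
ee_rot: [[0.999, 0.034, -0.001], [0.034, -0.999, -0.0], [-0.001, 0.0, -1.0]]
contact_force: [-0.1, -0.7, -1.1]
grip_width: 0.325
finger_force: 69.3
```

```bash
python3 -m crank '0 0 -.8 0;0 0 -.9 0;0 0 -.9 0;0 0 -.9 0;0 0 -.6 0'; python3 -m crank '0 0 -.3 0;0 0 -.15 0;0 0 0 0'
```

```text
t: 7.08
position: [0.4998, 0.2059, 0.0351]
ee_rot: [[1.0, 0.031, -0.003], [0.031, -1.0, -0.001], [-0.003, 0.001, -1.0]]
contact_force: [0.2, -0.1, -2.2]
grip_width: 0.329
finger_force: 69.3
t: 7.33
position: [0.5008, 0.2068, 0.0241]
ee_rot: [[0.999, 0.032, -0.001], [0.032, -0.999, -0.0], [-0.001, 0.0, -1.0]]
contact_force: [0.2, -0.3, -1.4]
grip_width: 0.327
finger_force: 69.2
```

```bash
python3 - <<'E'
from h import *
s=r.get_image("side"); print(r.get_state()["position"],r.get_state()["contact_force"])
a=s["image"][200:380,130:370]
cv2.imwrite("pics/c5.png",cv2.resize(a,None,fx=3.3,fy=3.3,interpolation=cv2.INTER_CUBIC))
E
```

```text
[0.50118103 0.20705853 0.02491902] [-0.34295298  0.84542047  0.54372977]
```

View pics/c5.png

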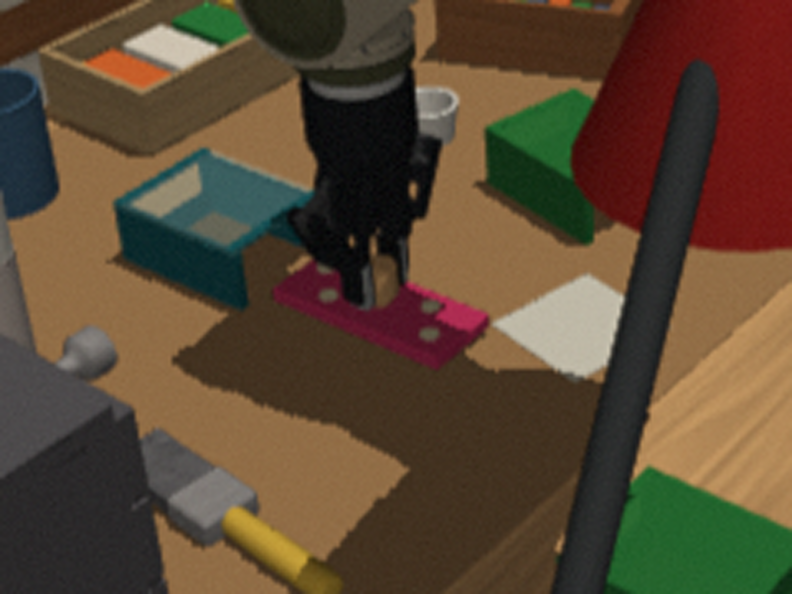

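The lid hangs level and lined up in front of the teal riser (crop centre about (380,300)), a few mm above the bench. Lowering it to contact.

```bash
python3 -m crank '0 0 -.1 0;0 0 -.05 0;0 0 0 0'; python3 -m crank '0 0 -.05 0;0 0 0 0'
```

```text
t: 7.63
position: [0.5008, 0.2074, 0.0202]
ee_rot: [[0.999, 0.033, 0.001], [0.033, -0.999, 0.0], [0.001, -0.0, -1.0]]
contact_force: [0.1, -0.2, -1.8]
grip_width: 0.324
finger_force: 69.2
t: 7.8
position: [0.5007, 0.2075, 0.0185]
ee_rot: [[0.999, 0.033, 0.0], [0.033, -0.999, 0.0], [0.0, -0.0, -1.0]]
contact_force: [0.3, 0.1, -1.0]
grip_width: 0.326
finger_force: 69.2
```

```bash
python3 -m crank '0 0 -.04 0;0 0 0 0'; python3 -m crank '0 0 -.03 0;0 0 0 0'
```

```text
t: 7.97
position: [0.5008, 0.2075, 0.0176]
ee_rot: [[0.999, 0.033, 0.0], [0.033, -0.999, 0.0], [0.0, -0.0, -1.0]]
contact_force: [-0.9, 0.2, 2.4]
grip_width: 0.327
finger_force: 69.7
t: 8.13
position: [0.5009, 0.2075, 0.0176]
ee_rot: [[0.999, 0.033, 0.001], [0.033, -0.999, 0.0], [0.001, 0.0, -1.0]]
contact_force: [-5.5, -1.7, 13.1]
grip_width: 0.329
finger_force: 70.9
```

```bash
python3 -m crank '0 0 0.02 0;0 0 0 0;0 0 0 0;0 0 0 0;0 0 0 0' 1; python3 -m crank '0 0 .5 0;0 0 .8 0;0 0 .8 0;-.5 0 .8 0;-.9 0 .8 0'; python3 -m crank '-1 0 1 0;-1 0 1 0;-1 0 1 0;-.5 -.5 0 0;0 0 0 0'; python3 - <<'E'
from h import *
p=r.get_image("top"); s=r.get_image("side"); print(r.get_state()["position"])
for z,q,n in((.012,p,"top"),(.012,s,"side")):
  m=cv2.inRange(cv2.cvtColor(q["image"],cv2.COLOR_BGR2HSV),(158,110,40),(179,255,255)); n_,l,st,ce=cv2.connectedComponentsWithStats(m)
  for i in range(1,n_):
    if st[i][4]>100:
      v,u=np.nonzero(l==i); print(n,st[i],cv2.minAreaRect((bp(q,np.c_[u,v],z)*1000).astype(np.float32)))
a=p["image"][110:320,180:340];b=s["image"][200:360,130:330]
f=lambda x:cv2.resize(x,(400,int(400*x.shape[0]/x.shape[1])),interpolation=cv2.INTER_CUBIC)
a,b=f(a),f(b); b=cv2.copyMakeBorder(b,0,a.shape[0]-b.shape[0],0,0,cv2.BORDER_CONSTANT)
cv2.imwrite("pics/c6.png",np.hstack([a,b]))
E
```

```text
t: 8.55
position: [0.5006, 0.2074, 0.0168]
ee_rot: [[0.999, 0.033, -0.0], [0.033, -0.999, -0.0], [-0.0, 0.0, -1.0]]
contact_force: [0.5, 0.7, -0.2]
grip_width: 0.998
finger_force: 0.0
t: 8.97
position: [0.4596, 0.2072, 0.1289]
ee_rot: [[1.0, 0.032, 0.001], [0.032, -1.0, 0.0], [0.001, -0.0, -1.0]]
contact_force: [1.2, 0.5, -0.1]
grip_width: 1.001
finger_force: 0.0
t: 9.38
position: [0.3534, 0.1918, 0.2177]
ee_rot: [[0.999, 0.034, 0.003], [0.034, -0.999, 0.0], [0.003, -0.0, -1.0]]
contact_force: [0.2, 0.4, -0.9]
grip_width: 1.001
finger_force: 0.0
[0.35529044 0.19237759 0.21652864]
top [ 392   79   43   45 1426] ((854.9155883789062, -266.1200866699219), (124.74073791503906, 129.748779296875), 45.44566345214844)
top [240 192  22  42 527] ((516.2897338867188, 207.7320556640625), (120.24479675292969, 58.822052001953125), 3.3628182411193848)
side [247 166  32  32 712] ((882.933837890625, -294.89434814453125), (98.976806640625, 243.32131958007812), 47.79872131347656)
side [213 278  65  36 954] ((497.5968017578125, 211.49005126953125), (157.18740844726562, 68.16410827636719), 2.448674440383911)
```

View pics/c6.png

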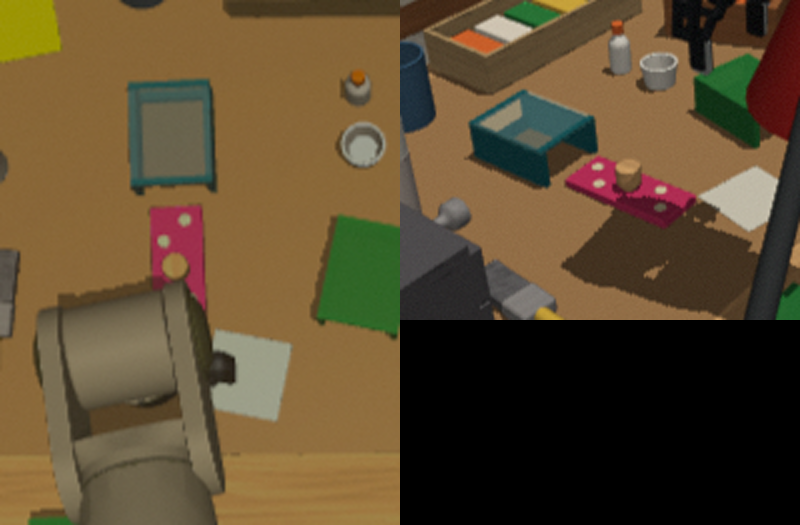

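The lid lies flat with the knob up, about 15 mm in front of the riser, centred near (501,207.5) with yaw 2–3°. Next I regrip the near end, about 60 mm behind the knob.

```bash
python3 -m crank '.95 .14 0 0;.95 .14 -.5 0;.95 .14 -.9 0;0 0 -1 0;0 0 -1 0' 1 40; python3 -m crank '0 0 -1 0;0 0 -.9 0;0 0 0 0'
```

```text
t: 9.9
position: [0.4421, 0.2051, 0.1117]
ee_rot: [[0.999, 0.032, -0.001], [0.032, -0.999, -0.0], [-0.001, 0.0, -1.0]]
contact_force: [-0.2, -0.8, -0.8]
grip_width: 1.0
finger_force: 0.0
t: 10.15
position: [0.4383, 0.2045, 0.052]
ee_rot: [[0.999, 0.032, -0.01], [0.032, -0.999, -0.002], [-0.01, 0.002, -1.0]]
contact_force: [-0.3, -0.3, -1.9]
grip_width: 0.998
finger_force: 0.0
```

```bash
python3 -m crank '0 0 -.7 0;0 0 -.6 0;0 0 -.4 0;0 0 -.1 0;0 0 0 0'; python3 -m crank '0 0 0 0'; python3 - <<'E'
from h import *
s=r.get_image("side"); print(r.get_state()["position"])
cv2.imwrite("pics/c7.png",cv2.resize(s["image"][230:340,170:320],None,fx=5,fy=5,interpolation=cv2.INTER_CUBIC))
E
```

```text
t: 10.57
position: [0.4411, 0.2051, 0.0033]
ee_rot: [[0.999, 0.032, -0.001], [0.032, -0.999, -0.0], [-0.001, 0.0, -1.0]]
contact_force: [-0.9, -0.5, 0.1]
grip_width: 1.003
finger_force: 0.0
t: 10.65
position: [0.4416, 0.2052, 0.0042]
ee_rot: [[0.999, 0.033, 0.001], [0.033, -0.999, 0.0], [0.001, -0.0, -1.0]]
contact_force: [0.8, 0.5, -0.2]
grip_width: 1.0
finger_force: 0.0
[0.44164087 0.20524264 0.0043697 ]
```

View pics/c7.png

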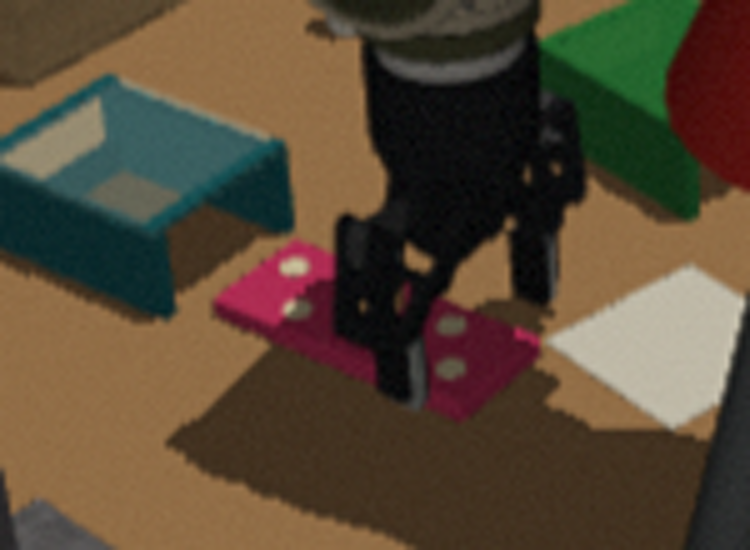

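The fingers straddle the near end, with the near finger at crop (400,395) and the lid's corner at (460,418). Lowering and closing.

```bash
python3 -m crank '-.1 0 -.2 0;0 0 0 0;0 0 0 0;0 0 0 0;0 0 0 0' 0.75 40; python3 -m crank '0 0 0 0;0 0 0 0;0 0 0 0;0 0 0 0;0 0 0 0' 0 40
```

```text
t: 11.12
position: [0.4379, 0.2051, -0.0025]
ee_rot: [[0.999, 0.033, 0.0], [0.033, -0.999, 0.0], [0.0, -0.0, -1.0]]
contact_force: [0.1, -0.4, -0.8]
grip_width: 0.749
finger_force: 0.0
t: 11.53
position: [0.438, 0.2051, -0.0023]
ee_rot: [[0.999, 0.033, 0.001], [0.033, -0.999, 0.0], [0.001, -0.0, -1.0]]
contact_force: [-1.3, 0.1, 6.1]
grip_width: 0.691
finger_force: 43.2
```

```bash
python3 -m crank '.4 .01 0 0;.6 .02 0 0;.6 .02 0 0;.6 .02 0 0;.5 .02 0 0'; python3 -m crank '.4 .02 0 0;.3 .01 0 0;.2 0 0 0;0 0 0 0'
```

```text
t: 11.95
position: [0.5195, 0.2077, -0.0023]
ee_rot: [[0.999, 0.033, -0.001], [0.033, -0.999, -0.0], [-0.001, 0.0, -1.0]]
contact_force: [-4.7, -0.3, 9.2]
grip_width: 0.689
finger_force: 43.6
t: 12.28
position: [0.5471, 0.2086, -0.0023]
ee_rot: [[0.999, 0.032, 0.002], [0.032, -0.999, 0.0], [0.002, -0.0, -1.0]]
contact_force: [3.6, -0.2, 3.6]
grip_width: 0.691
finger_force: 43.3
```

```bash
python3 - <<'E'
from h import *
p=r.get_image("top"); s=r.get_image("side"); print(r.get_state()["position"],r.get_state()["contact_force"])
a=p["image"][120:220,215:315];b=s["image"][220:320,150:250]
cv2.imwrite("pics/c8.png",cv2.resize(np.hstack([a,b]),None,fx=4,fy=4,interpolation=cv2.INTER_CUBIC))
E
```

```text
[ 0.54659689  0.20861747 -0.00228732] [2.32780103 0.12111802 3.73644763]
```

View pics/c8.png

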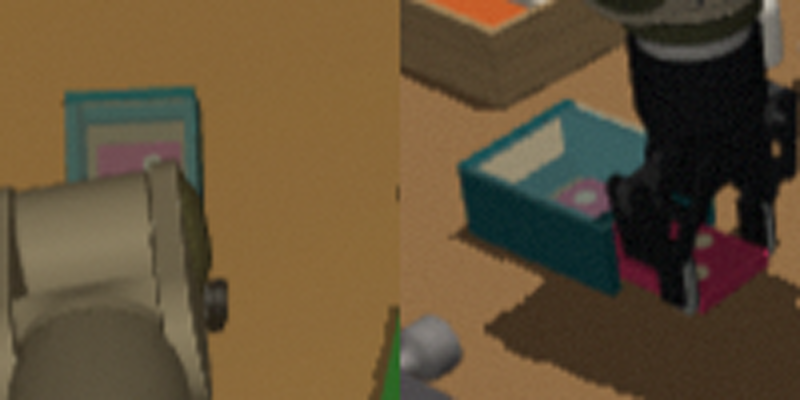

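The lid is in the bay, centred, with its far edge at crop row 142 against the stop at about row 124. Now small steps until contact.

```bash
python3 -m crank '.2 .01 0 0;.2 .01 0 0;0 0 0 0'; python3 -m crank '.07 0 0 0;0 0 0 0';python3 -m crank '.07 0 0 0;0 0 0 0'
```

```text
t: 12.63
position: [0.558, 0.2093, -0.0023]
ee_rot: [[0.999, 0.033, 0.0], [0.033, -0.999, 0.0], [0.0, -0.0, -1.0]]
contact_force: [1.4, 0.6, 5.9]
grip_width: 0.688
finger_force: 43.5
t: 12.8
position: [0.5593, 0.2093, -0.0023]
ee_rot: [[0.999, 0.033, -0.001], [0.033, -0.999, -0.0], [-0.001, 0.0, -1.0]]
contact_force: [-2.7, -1.1, 8.0]
grip_width: 0.69
finger_force: 43.7
t: 12.97
position: [0.5613, 0.2093, -0.0023]
ee_rot: [[0.999, 0.033, -0.002], [0.033, -0.999, -0.0], [-0.002, 0.0, -1.0]]
contact_force: [-2.8, -0.6, 7.8]
grip_width: 0.689
finger_force: 43.8
```

```bash
python3 -m crank '.05 0 0 0;0 0 0 0' | grep -E 'pos|contact'; python3 -m crank '.05 0 0 0;0 0 0 0'| grep -E 'pos|contact';python3 -m crank '.05 0 0 0;0 0 0 0'| grep -E 'pos|contact'
```

```text
position: [0.5627, 0.2094, -0.0023]
contact_force: [-3.5, -0.2, 9.0]
position: [0.5642, 0.2094, -0.0023]
contact_force: [-3.9, 0.2, 8.5]
position: [0.5642, 0.2094, -0.0023]
contact_force: [-11.4, -2.0, 14.6]
```

Contact is at x=0.564, as predicted. One more nudge to seat it, then I back off the load and release.

```bash
python3 -m crank '.05 0 0 0;0 0 0 0'| grep -E 'pos|contact'; python3 -m crank '-.04 0 0 0;0 0 0 0;0 0 0 0' 0.78; python3 -m crank '0 0 0 0;0 0 0 0;0 0 .1 0;0 0 .5 0;-.2 0 .8 0' 0.95 | grep -E 'pos|contact'; python3 -m crank '-.5 0 1 0;-.9 0 1 0;-1 0 1 0;-1 0 1 0;-1 0 1 0'| grep pos; python3 -m crank '-1 0 .5 0;-1 0 .2 0;-1 -.5 0 0;-.5 -.5 0 0;0 0 0 0'| grep pos
python3 - <<'E'
from h import *
p=r.get_image("top"); s=r.get_image("side")
a=p["image"][120:220,215:315];b=s["image"][220:320,150:250]
cv2.imwrite("pics/c9.png",cv2.resize(np.hstack([a,b]),None,fx=4,fy=4,interpolation=cv2.INTER_CUBIC))
E
```

```text
position: [0.5642, 0.2094, -0.0024]
contact_force: [-19.9, -2.1, 21.2]
t: 13.88
position: [0.5664, 0.2092, -0.003]
ee_rot: [[0.999, 0.033, -0.001], [0.033, -0.999, 0.0], [-0.001, -0.0, -1.0]]
contact_force: [0.3, 0.3, -0.3]
grip_width: 0.783
finger_force: 0.0
position: [0.5602, 0.2088, 0.038]
contact_force: [-0.8, 0.6, -0.4]
position: [0.4288, 0.2091, 0.189]
position: [0.323, 0.1782, 0.2091]
```

View pics/c9.png

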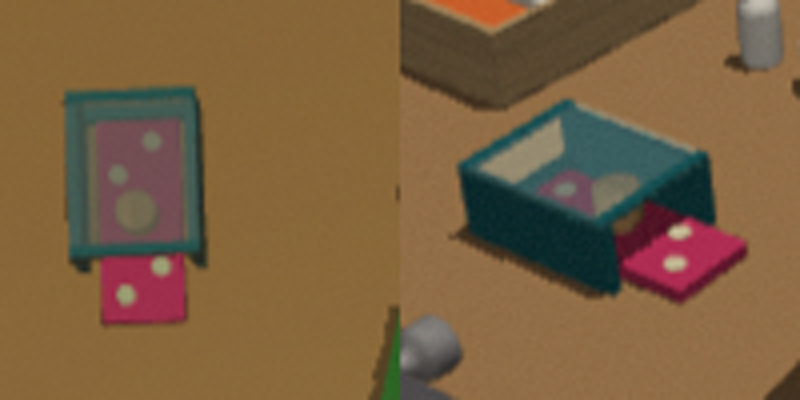

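The lid lies flush against the stop bar (crop row 120), flat, with about 40 mm sticking out and the gripper well clear. Handing in.

```bash
python3 -c "
from bench import r
print(r.job_done())"
```

```text
the job is handed in; nothing more can be done
None
```

The job is handed in: the lid was lifted off by its knob, set down in front of the teal riser, regripped by its near end and slid home against the stop bar, with the arm clear by about 15 s and no sign that the box or other things moved.

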